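Stack the lunch tins key to notch and put the lid on

ROBOT

A 6-joint arm with a two-finger parallel gripper is mounted at the origin on a cart in front of the work surface, level with it; the furniture and walls round the work are solid. World frame = base frame: x ahead of the robot, y to its left, z up, the work surface at z = 0. Lengths are in mm, angles in rad, forces in N, time in s.
With the tool pointing down it reaches from about 350 to 975 mm from the base axis. Payload 7.1 kg.
Tool frame: the origin (TCP) lies on the front face of the gripper's body, between the roots of the fingers; the fingertips stand 80 mm ahead of it and the grasp point (between the pads) lies 61 mm ahead of it (env.tips_ahead is the distance from the TCP to the fingertips, in mm); z points along the fingers, y is the line along which they close (so a half turn about z gives the same grasp; the last joint's range is limited). The gripper opens to 88 mm and grips with 3 to 60 N. Pads are 20 mm wide; open, the fingers measure 115 mm over their backs; the gripper's body (75 mm by 178 mm) begins 61 mm behind the grasp point.
Start: joints at [1.143, 0.423, 1.63, -0, 1.089, -0.019], TCP at [248.411, 573.496, 302.675] pointing down, gripper open.
Joint ranges: [-3, 3], [-0.9, 2.11], [0.09, 2.58], [-1.31, 4.45], [0.11, 2.69], [-2.54, 2.54]. Speed limits (rad/s): [2.39, 2.39, 3.01, 3.14, 3.14, 3.14].

INTERFACE

Orientations are given as a unit quaternion [x, y, z, w].
In Python, from station import env, set_gripper, viewer, workorder gives the robot as it stands. Calls block until the motion is done:
- env.reach(position, orientation): joint-space move of the TCP to a pose.
- env.move_l(position, rot=None, rate=150, f_stop=None): straight line of the TCP; rot=None keeps the orientation; rate is the mean speed in mm/s. With f_stop (N) it stops when the force on the tool has changed by that much, and returns True; else False.
- env.move_joints(angles): joint-space move.
- set_gripper(opening): finger opening in mm; the grip force is fixed at half the most; returns when the fingers have stopped.
- env.hold(seconds).
- env.ik(position, orientation): joint angles nearest the present ones, or None.
- env.read_state(): the state.
- viewer.camera(name): name is "side" or "top" or "wrist"; returns the picture (384x512x3 uint8, blue, green, red); there is no depth.
- viewer.camera_params(name): a dict with "fx", "fy", "cx", "cy" (pixels), "pose" (4x4, takes a point from camera to world coordinates); the wrist camera has in their place "tool_from_camera" (4x4, takes a point from camera to tool coordinates, whose origin is the TCP and whose axes are the flange's). Camera axes: x right, y up, looking along -z (the intrinsics and any distortion apply to the point x, -y, -z); pixel columns grow to the right and rows downward; lengths in mm; the calibration is good to about 2 mm. A picture is of the moment at which its call begins: read the wrist's pose just before it. camera_params takes no time and is no camera call.
A pose or a line that the arm cannot do raises env.IKError and nothing moves.
- workorder.sign_off(): hands the job in; it is judged then, once.
The state is a dict: "time_s": time; "qpos": joint angles; "dq": joint speeds; "tau": joint torques, N m; "tool_pos": TCP position; "orientation": TCP orientation; "force": force on the tool from outside, world axes, zero at the start; "wrist_torque": the same for the moment, N m; "width": finger opening in mm; "grip_force": force on a finger pad.
Only numpy, scipy, OpenCV 4.12 (cv2) and the standard library are available. Lean on these libraries where they do the work, as an engineer would, in place of code of your own. Each camera call takes 0.05 s, during which the arm holds its last target. There are 200 camera calls.

TASK

Take the lunch tin that leans in the wire draining stand and stack it upright on the matching tin on the worktop, turned so that its notch drops over the lower tin's key and it seats fully. Then put the lid on top in the same way, its notch over the upper tin's key, fully seated. Lower each piece into place, do not drop it, and leave the other things where they are.

Things in the scene. Friction and masses are not known exactly. Their poses are not given: they have to be found in the camera images.
- base_tin: Lower tin: open rectangular steel lunch tin, 130 long (x), 62 wide (y), 50 high (z), walls 4, key on its rim at the +x end only. Loose, upright on the worktop, empty, 0.45 kg. Origin: centre of the underside. Rim at z = 50. Like all three pieces it has a foot, z = 0 to 8, set in 6 all round (118 x 50, tapering to 108 x 40 below), that fits inside a rim with 2 play each side.
- upper_tin: Tin to be stacked: same shape, key and notch both at its +x end; about 0.22 kg, balanced at its middle. At first it leans in the stand tipped 30 degrees: foot on the sloping wires, +x end up and away from the robot, open top facing up and back to the robot. Grasp across its 62 mm width. Origin: centre of the underside; stacked, it is 42 mm above the lower tin's, axes alike.
- lid: Steel lid: plate 130 (x) x 62 (y), z = 8 to 16, over the same inset foot (z = 0 to 8); notch at the +x end. Dark wooden bar handle along x, 80 long, 16 wide (y), z = 32 to 48, on two posts. About 0.15 kg. Lies flat on the worktop, handle up. Origin: centre of the underside; when on, it is 42 mm above the upper tin's, axes alike.
- stand: Fixed dark wire draining stand, about 140 long (x) x 87 wide, 82 high at the far end. Four wires slope up at 30 degrees toward its +x and turn up 26 mm at the low end as stops; nothing stands beside the tin. Origin: on the worktop below the middle of the slope.
- base_tin_key (a point): the lower tin's key: a flat tab 20 wide (y), 4 thick (x), standing 8 mm above the rim, flush with the outside of the +x end wall. The point is at the tab's foot: 63 along +x, 50 up from the tin's origin
- upper_tin_key (a point): the upper tin's key: same tab, 20 wide, 4 thick, 8 high. The point is at its foot on the rim: 63 along +x, 50 up from the tin's origin
- upper_tin_notch (a point): the upper tin's notch in the bottom edge of its +x end wall: 26 wide, 10 high, 6 deep, open outward and downward. The point: 63 along +x, 8 up from the tin's origin
- lid_notch (a point): the lid's notch through the edge of the plate at its +x end: 26 wide, 6 deep. The point is at the plate's lower face: 63 along +x, 8 up from the lid's origin
- lid_bar (a point): centre of the lid's handle bar, 40 mm above the lid's origin
- garlic: loose bystander: garlic bulb, 60 mm, between worktop edge and stand; origin under its middle
- lemon: loose bystander: lemon, 78 x 55 x 56, behind the tins; origin under its middle
- fish_tin: loose bystander: flat closed food tin, 63 x 105 x 25, behind the lid; origin under its middle
- onion: loose bystander: brown onion, 72 mm, near the robot at the left; origin under its middle

How it is judged (in metres and radians):
On the way, in this order (a step that is already met when the one before it is completed fails the run):
1. the upper tin sits fully on the lower one, notch over key (z of upper_tin in the frame of base_tin between 0.04 and 0.044 m and horizontal distance between upper_tin_notch and base_tin_key below 0.007 m and horizontal distance between upper_tin and base_tin below 0.006 m and angle between the z axis of upper_tin and the z axis of base_tin, either way round below 0.04 rad), for 0.2 s.
2. the lid sits fully on the upper tin, notch over key (all of step 1 and z of lid in the frame of upper_tin between 0.04 and 0.044 m and horizontal distance between lid_notch and upper_tin_key below 0.007 m and horizontal distance between lid and upper_tin below 0.006 m and angle between the z axis of lid and the z axis of upper_tin, either way round below 0.04 rad), for 0.2 s.
At the end, for the whole second after the job is handed in: The lower tin stands upright on the worktop (within 0.04 rad); the upper tin is seated on it and the lid on the upper tin, each 40 to 44 mm above the one below, level with it within 0.04 rad, centred within 6 mm, its notch within 7 mm of the key below; all at rest (all of step 2 and angle between base_tin's own z axis and vertical below 0.04 rad and height (world z) of base_tin below 0.005 m and linear speed of each of lid, upper_tin below 0.02 m/s); the robot touches nothing.
It fails at once if the upper tin is dropped or thrown: it moves faster than 0.5 m/s while the fingers do not hold it (linear speed of upper_tin above 0.5 m/s and contact force between the fingers and upper_tin below 0.05 N).
It fails at once if the lid is dropped or thrown: it moves faster than 0.5 m/s while the fingers do not hold it (linear speed of lid above 0.5 m/s and contact force between the fingers and lid below 0.05 N).
It fails at once if the garlic, lemon, fish tin or onion is moved more than 30 mm (distance of any of garlic, lemon, fish_tin, onion from where it was at the start of the episode above 0.03 m).
It also fails if it takes over 64 s, if anything falls off the work surface, if the arm or the gripper's body presses on something with over 40 N, if the wrist force passes 120 N, or if a joint passes its speed limit or range.

## Working session

There is one attempt and no reset: what is moved stays moved. The work goes in short steps, each a Python script; the robot and the scene stay as the last script left them, time stands still between calls to the robot, and variables do not carry over. Pictures are saved under pics/ and viewed, at most 10 in all, crops included, and the job is handed in when it is done.

```bash
ls; mkdir -p pics; python3 - <<'E'
from station import env,viewer
import cv2,numpy as np
np.set_printoptions(precision=3,suppress=True)
for n in ("top","side","wrist"):
    cv2.imwrite(f"pics/{n}0.png",viewer.camera(n)); print(n,viewer.camera_params(n))
s=env.read_state();print(s)
E
```

```text
pics
top {'fx': 415.0459067007905, 'fy': 415.0459067007905, 'cx': 255.61266456654718, 'cy': 199.6763767215936, 'pose': array([[  -0.001,    0.991,   -0.133,  349.983],
       [  -1.   ,   -0.001,   -0.004,  160.481],
       [  -0.004,    0.133,    0.991, 1298.744],
       [   0.   ,    0.   ,    0.   ,    1.   ]])}
side {'fx': 481.87621280580254, 'fy': 481.87621280580254, 'cx': 255.19637747337345, 'cy': 187.53972535248056, 'pose': array([[   0.911,    0.176,   -0.373,   39.806],
       [  -0.413,    0.405,   -0.816, -907.13 ],
       [   0.007,    0.897,    0.441,  647.321],
       [   0.   ,    0.   ,    0.   ,    1.   ]])}
wrist {'fx': 334.6677641770859, 'fy': 334.6677641770859, 'cx': 251.41566367086054, 'cy': 187.38927210814484, 'tool_from_camera': array([[  0.001,   0.968,   0.252,  68.613],
       [  1.   ,  -0.   ,  -0.001,  -0.565],
       [ -0.001,   0.252,  -0.968, -82.055],
       [  0.   ,   0.   ,   0.   ,   1.   ]])}
{'time_s': 0.15, 'qpos': array([ 1.143,  0.424,  1.631,  0.   ,  1.089, -0.019]), 'dq': array([ 0.   , -0.001, -0.003, -0.   , -0.002, -0.   ]), 'tau': array([  0.   , -54.499, -27.392,   0.064,   0.02 ,  -0.   ]), 'tool_pos': array([248.276, 573.203, 302.106]), 'orientation': array([ 0.203,  0.979, -0.001, -0.   ]), 'force': array([-0.011,  0.11 ,  0.226]), 'wrist_torque': array([ 0.037, -0.015, -0.029]), 'grip_force': 0.0, 'width': 87.87055328098543}
```

```bash
python3 -c "
import cv2,numpy as np
a=cv2.imread('pics/top0.png');b=cv2.imread('pics/side0.png')
cv2.imwrite('pics/top0b.png',cv2.resize(a,(800,600),interpolation=cv2.INTER_CUBIC))
cv2.imwrite('pics/side0b.png',cv2.resize(b,(800,600),interpolation=cv2.INTER_CUBIC))"
```

```text
(no output)
```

View pics/top0b.png

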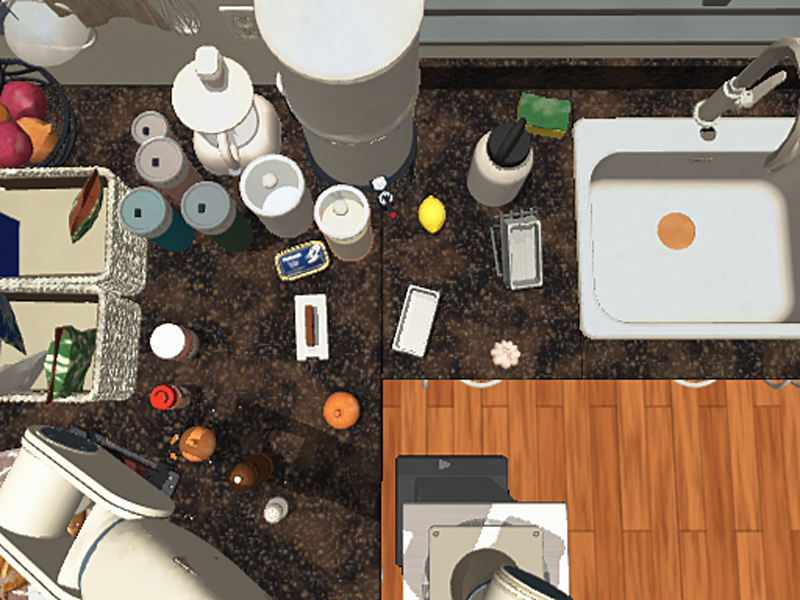

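View pics/side0b.png

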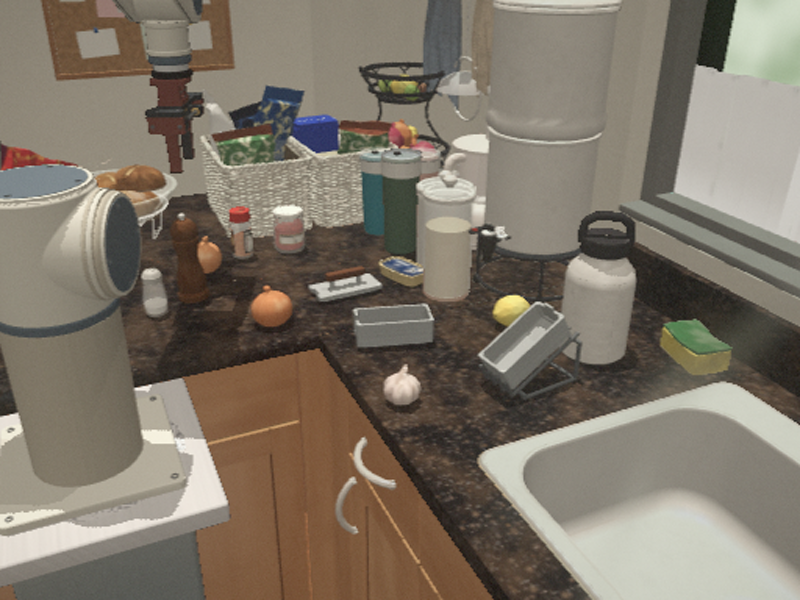

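The top view shows the lid at about (311,326), the base tin at (416,321), and the stand with the leaning tin at (520,252). These are pixels in the enlarged picture. The side view agrees: the leaning tin's raised end points away from the robot.

```bash
cat > h.py <<'E'
from station import env,set_gripper,viewer,workorder
import numpy as np,cv2,json
from scipy.spatial.transform import Rotation as R
from scipy.optimize import least_squares
np.set_printoptions(precision=2,suppress=True)
def down(yaw):  # tool down, tool x = -(cos,sin)(yaw)
    c,s=np.cos(yaw),np.sin(yaw)
    return R.from_matrix(np.array([[-c,-s,0],[-s,c,0],[0,0,-1]])).as_quat()
def cam(n,st=None):
    p=viewer.camera_params(n)
    K=(p['fx'],p['fy'],p['cx'],p['cy'])
    if n!='wrist': return K,np.array(p['pose'])
    T=np.eye(4);T[:3,:3]=R.from_quat(st['orientation']).as_matrix();T[:3,3]=st['tool_pos']
    return K,T@np.array(p['tool_from_camera'])
def snap(name):
    s=env.read_state();im=viewer.camera('wrist');K,T=cam('wrist',s)
    cv2.imwrite(f'pics/{name}.png',im)
    cv2.imwrite(f'pics/{name}b.png',cv2.resize(im,(800,600),interpolation=cv2.INTER_CUBIC))
    json.dump([list(map(float,K)),T.tolist()],open(f'pics/{name}.json','w'));return im
def load(name):
    K,T=json.load(open(f'pics/{name}.json'));return K,np.array(T)
def proj(C,P):
    K,T=C;q=(np.atleast_2d(P)-T[:3,3])@T[:3,:3]
    return np.c_[K[2]-K[0]*q[:,0]/q[:,2],K[3]+K[1]*q[:,1]/q[:,2]]
def onz(C,uv,z):
    K,T=C;d=T[:3,:3]@np.array([(uv[0]-K[2])/K[0],-(uv[1]-K[3])/K[1],-1]);o=T[:3,3]
    return o+d*(z-o[2])/d[2]
def tri(Cs,uvs):
    return least_squares(lambda p:np.concatenate([proj(c,p)[0]-u for c,u in zip(Cs,uvs)]),onz(Cs[0],uvs[0],40)).x
E
python3 - <<'E'
from h import *
C=cam('top')
for n,p,z in(('lid',(311,326),16),('base',(416,321),50),('tin',(522,252),70),('onion',(341,410),30),('garlic',(505,352),30),('lemon',(432,214),28),('fish',(302,260),25),('bottle',(515,140),150),('jar',(343,200),120)):
    print(n,onz(C,np.array(p)/1.5625,z))
E
```

```text
lid [493.63 341.03  16.  ]
base [499.28 132.72  50.  ]
tin [630.99 -72.43  70.  ]
onion [328.43 278.18  30.  ]
garlic [440.35 -41.57  30.  ]
lemon [719.24  99.    28.  ]
fish [625.72 360.08  25.  ]
bottle [824.55 -49.83 150.  ]
jar [719.92 270.34 120.  ]
```

```bash
python3 - <<'E'
from h import *
q=down(0)
for n,p in(('A',(480,270,270)),('B',(525,195,270)),('C',(650,-35,290)),('D',(600,-110,290))):
    env.reach(p,q); env.hold(.15); snap(n)
print(env.read_state()['time_s'],env.read_state()['tool_pos'])
E
```

```text
4.2917 [ 600.64 -109.05  290.07]
```

View pics/Ab.png

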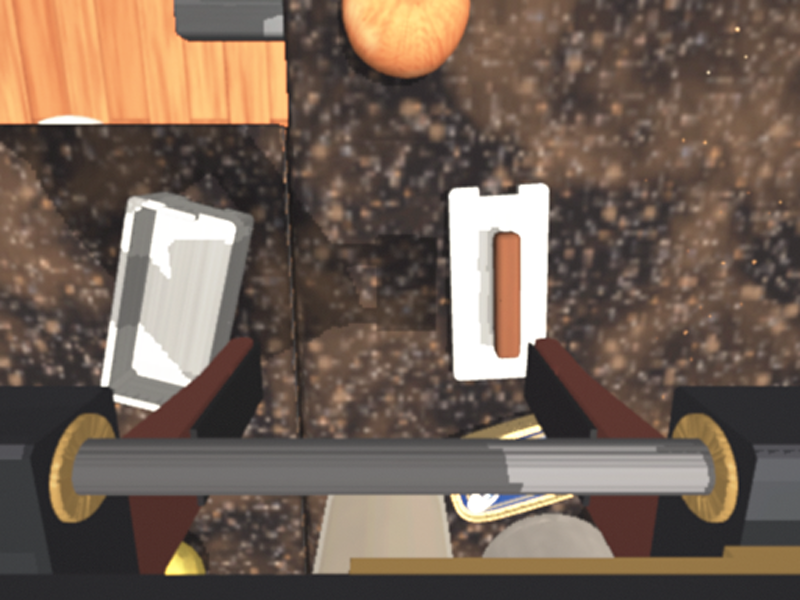

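View pics/Bb.png

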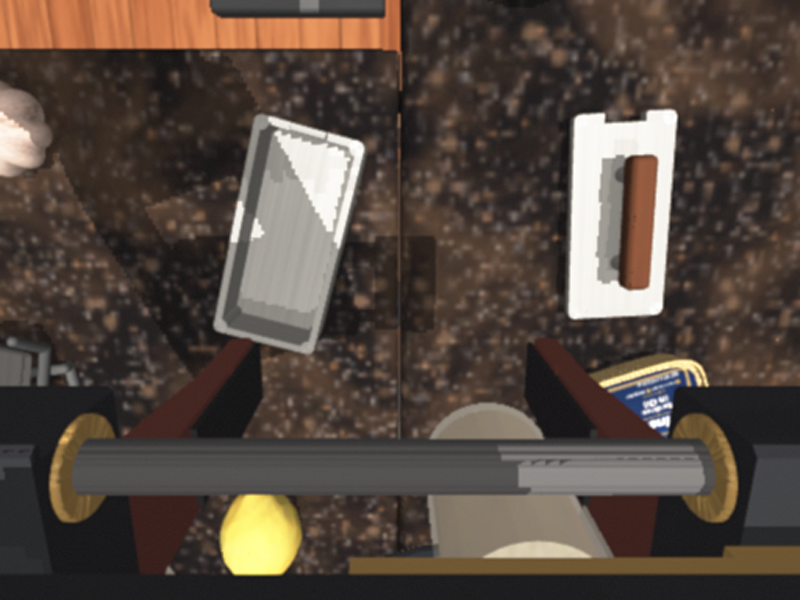

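View pics/Cb.png

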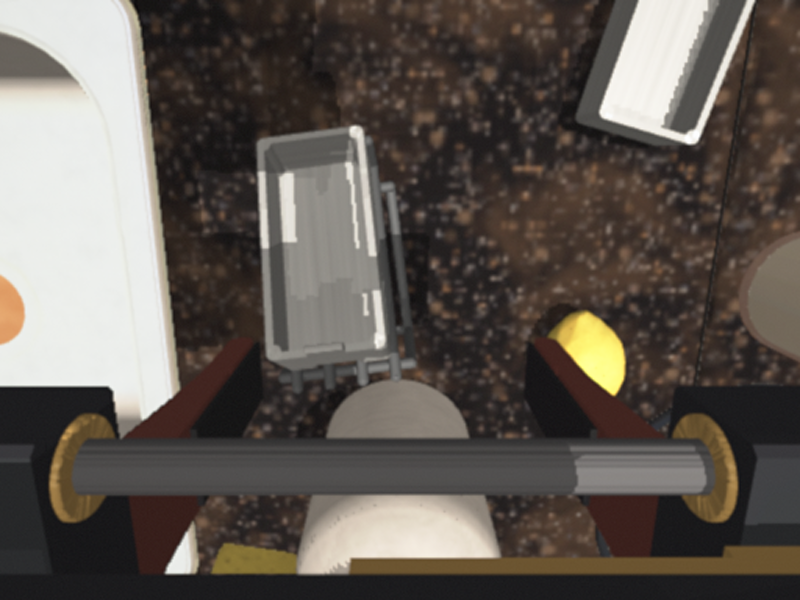

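View pics/Db.png

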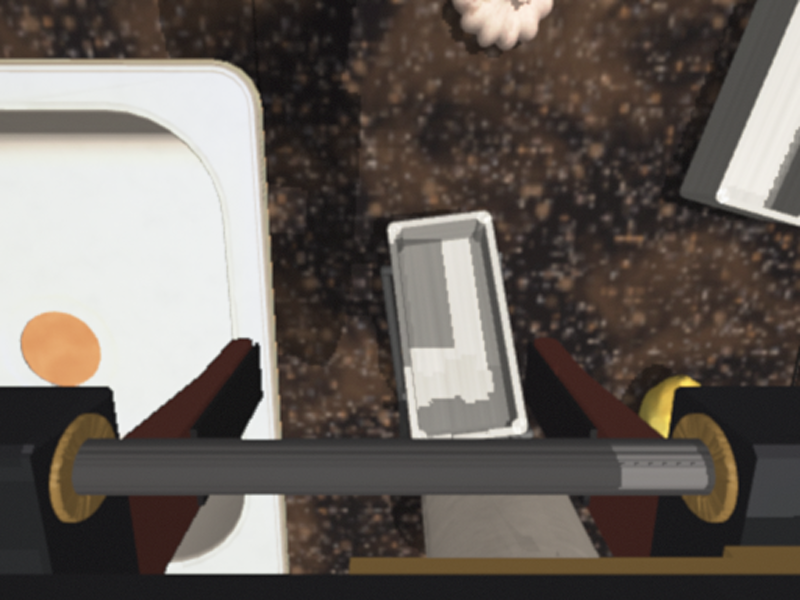

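A and B show both the lid's notch (497,190 in A) and, apparently, the base tin's key (around 195,215 in A and 315,130 in B) at the ends nearest the robot. C and D show the leaning tin's rim corners, with its key at the far end (about 322,350 in C). I'll fit the models to rough corner clicks and check the overlays.

```bash
cat > fit.py <<'E'
from h import *
rim=np.array([[x,y,50] for x,y in((65,31),(65,-31),(-65,-31),(-65,31))],float)
plate=rim.copy();plate[:,2]=16
def T(p):  # x,y,z,yaw,pitch(+x up),roll
    return R.from_euler('ZYX',[p[3],-p[4],p[5]]).as_matrix(),np.array(p[:3])
def W(p,P): m,t=T(p);return P@m.T+t
def fit(model,obs,p0,free):
    p0=np.array(p0,float)
    def f(v):
        p=p0.copy();p[free]=v
        return np.concatenate([(proj(load(n),W(p,model))-np.array(uv)/1.5625).ravel() for n,uv in obs.items()])
    r=least_squares(f,p0[free],loss='soft_l1',x_scale=[50 if i<3 else .3 for i in free]);p=p0.copy();p[free]=r.x
    return p,r.fun.reshape(-1,2)
def edges(kind):
    if kind=='lid':
        r=plate;n=np.array([[65,13,16],[59,13,16],[59,-13,16],[65,-13,16]]);h=np.array([[40,8,48],[40,-8,48],[-40,-8,48],[-40,8,48]]);return [r,n,h]
    k=np.array([[65,10,50],[65,10,58],[65,-10,58],[65,-10,50]])
    inn=rim*[61/65,27/31,1];b=rim.copy();b[:,2]=8
    return [rim,inn,k]
def overlay(items,rot=True):
    out=[]
    for n,kind,p in items:
        im=cv2.imread(f'pics/{n}.png');C=load(n);c=proj(C,W(p,np.array([[0,0,45.]])))[0]
        s=2.3;M=np.array([[s,0,150-s*c[0]],[0,s,200-s*c[1]]]);o=cv2.warpAffine(im,M,(300,400),flags=cv2.INTER_CUBIC)
        for e in edges(kind):
            u=(proj(C,W(p,e))+.5)@M[:,:2].T+M[:,2]-.5*1
            cv2.polylines(o,[np.int32(u*8)],True,(0,0,255),1,cv2.LINE_AA,3)
        out.append(cv2.rotate(o,cv2.ROTATE_90_CLOCKWISE))
    return np.vstack([np.hstack(out[:2]),np.hstack(out[2:4])])
E
cat > f1.py <<'E'
from fit import *
# corner order: (+x,+y),(+x,-y),(-x,-y),(-x,+y)
# base: +x toward robot (image top): +y is -world y => image left
base,r=fit(rim,{'B':[(263,114),(364,143),(312,354),(214,328)],'A':[(130,197),(240,235),(175,412),(103,388)]},[500,133,0,2.93,0,0],[0,1,2,3]);print(base,r.T)
lid,r=fit(plate,{'A':[(449,189),(548,184),(546,376),(455,380)],'B':[(573,115),(676,110),(662,313),(569,318)]},[493,341,0,3.1,0,0],[0,1,2,3]);print(lid,r.T)
# tin: +x away (image bottom), +y = image right
tin,r=fit(rim,{'C':[(388,350),(267,362),(258,142),(360,128)],'D':[(526,430),(410,440),(388,222),(490,212)]},[640,-72,30,.07,.52,0],[0,1,2,3,4,5]);print(tin,r.T)
json.dump([base.tolist(),lid.tolist(),tin.tolist()],open('pose.json','w'))
cv2.imwrite('pics/ov1.png',overlay([('A','t',base),('B','t',base),('C','t',tin),('D','t',tin)]))
E
python3 f1.py
```

```text
[503.86 132.26  -6.74   2.86   0.     0.  ] [[-2.89  0.8  -0.78 -0.24  2.83 -0.61 14.74 -0.21]
 [ 0.32  2.07 -0.9  -0.83 -1.18 -6.65  3.11  2.98]]
[494.02 341.17   0.16   3.2    0.     0.  ] [[ 0.04 -0.34 -0.73  0.21  0.7   0.21 -0.19  0.  ]
 [ 0.49 -0.19 -0.69 -0.02  0.31 -0.66  0.19  0.44]]
[648.54 -72.36  40.23   0.12   0.51  -0.01] [[-1.57  0.65  0.2   2.03 -0.82  1.14 -0.31 -0.8 ]
 [-1.43 -0.73 -1.   -0.11  1.12  2.55  1.08 -0.11]]
```

View pics/ov1.png

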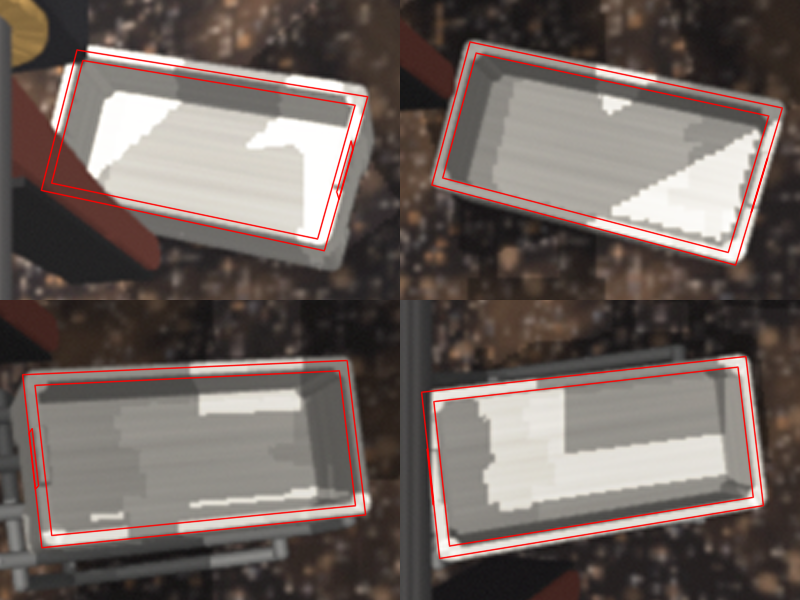

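The overlays agree with the pictures to about 1 mm for the leaning tin. The base fit is pulled off by a finger-occluded corner in A, at the far bottom of the panel. The keys are confirmed: the base tin's at the end toward the robot, the leaning tin's at the far end. I'll refit with corners read from these panels.

```bash
cat > f2.py <<'E'
from fit import *
base0,lid,tin0=map(np.array,json.load(open('pose.json')))
def back(n,p,pts):
    c=proj(load(n),W(p,np.array([[0,0,45.]])))[0]
    return [tuple(1.5625*np.array([(Y-150)/2.3+c[0],(399-X-200)/2.3+c[1]])) for X,Y in pts]
def fitsub(obs,p0,free):
    p0=np.array(p0,float)
    def f(v):
        p=p0.copy();p[free]=v
        return np.concatenate([(proj(load(n),W(p,rim[i]))-np.array(uv)/1.5625).ravel() for n,(i,uv) in obs.items()])
    r=least_squares(f,p0[free],loss='soft_l1',x_scale=[50 if i<3 else .3 for i in free]);p=p0.copy();p[free]=r.x;return p,r.fun.reshape(-1,2)
ob={'A':([0,1,3],back('A',base0,[(369,88),(326,249),(80,47)])),'B':([0,1,2,3],back('B',base0,[(384,101),(338,264),(31,186),(68,40)]))}
for fr in([0,1,2,3],[0,1,3]):
    base,r=fitsub(ob,[500,133,0,2.93,0,0],fr);print(base,r.T)
ot={'C':([0,1,2,3],back('C',tin0,[(39,248),(20,75),(347,58),(370,214)])),'D':([0,1,2,3],back('D',tin0,[(40,260),(28,90),(347,56),(366,203)]))}
for fr in([0,1,2,3,4,5],[0,1,2,3]):
    tin,r=fitsub(ot,[640,-72,40,.1,np.pi/6,0],fr);print(tin,r.T)
json.dump([base.tolist(),lid.tolist(),tin.tolist()],open('pose2.json','w'))
cv2.imwrite('pics/ov2.png',overlay([('A','t',base),('B','t',base),('A','lid',lid),('B','lid',lid)]))
# IK options
for nm,k in(('opt1',0),('opt2',np.pi)):
    m,t=T(tin);g=t+m@[0,0,32]
    Rt=R.from_matrix(m)*R.from_matrix(np.diag([-1,1,-1.]))*R.from_euler('z',k)
    for h in(0,120): print(nm,h,env.ik(g+m[:,2]*(61+h),Rt.as_quat()))
    mb,tb=T(base);Rp=R.from_matrix(mb)*R.from_matrix(np.diag([-1,1,-1.]))*R.from_euler('z',k)
    for h in(0,60,120):print(' place',h,env.ik(tb+[0,0,42+32+61+h],Rp.as_quat()))
print(env.read_state()['qpos'])
E
python3 f2.py
```

```text
[503.22 132.43  -3.9    2.87   0.     0.  ] [[ 1.16 -1.08  0.02  1.09 -0.58 -0.49  0.12]
 [ 0.14 -0.18  2.34 -0.2  -0.39 -0.1  -0.13]]
[502.76 133.55   0.     2.87   0.     0.  ] [[ 0.2  -1.15 -1.03  1.18  0.44  0.07 -0.08]
 [-0.07 -0.18  3.68 -1.13 -1.07  0.92  0.73]]
[647.27 -70.85  40.03   0.12   0.48   0.02] [[-0.41  0.35  0.3  -0.5  -1.04  0.71 -0.32  0.97]
 [-1.14 -0.69 -0.4   0.24  0.25  2.82  0.3   0.06]]
[648.19 -71.64  42.08   0.13   0.52   0.  ] [[-0.28 -0.84  0.38 -0.37  0.07  1.   -0.37  0.63]
 [-2.25 -1.58 -0.25  0.98 -0.2   2.81  0.36  0.45]]
opt1 0 None
opt1 120 None
 place 0 [ 0.24  0.53  1.95 -0.    0.65  2.08]
 place 60 [ 0.24  0.43  1.93 -0.    0.78  2.08]
 place 120 [ 0.24  0.34  1.9  -0.    0.91  2.08]
opt2 0 [-0.21  0.6   2.01  1.36  0.17 -0.08]
opt2 120 [-0.26  0.33  2.1   0.73  0.28  0.53]
 place 0 [ 0.24  0.53  1.95 -0.    0.65 -1.07]
 place 60 [ 0.24  0.43  1.93 -0.    0.78 -1.07]
 place 120 [ 0.24  0.34  1.9  -0.    0.91 -1.07]
[-0.2   0.42  1.67  0.    1.05 -1.77]
```

View pics/ov2.png

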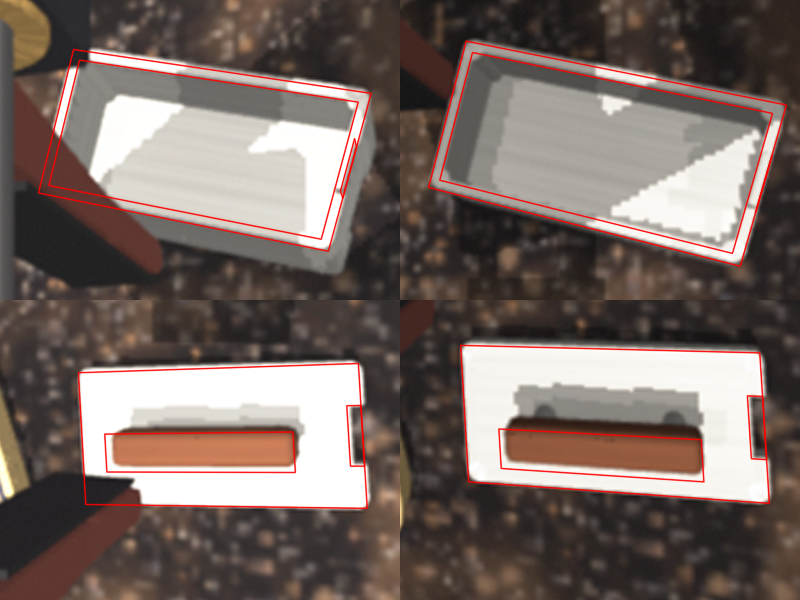

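Lid and tin fits hold. The lid comes out at z≈0, and the tin's free pitch of 0.48–0.51 compares with the stated 0.524. I'll take one closer, centred view of the base tin and check the IK for several tool tilts.

```bash
python3 - <<'E'
from fit import *
env.reach((552,133,205),down(0)); env.hold(.2); snap('E')
base,lid,tin=map(np.array,json.load(open('pose2.json')))
tin=np.array([647.8,-71.2,41,.125,.515,0]);json.dump([base.tolist(),lid.tolist(),tin.tolist()],open('pose2.json','w'))
F=R.from_matrix(np.diag([-1,1,-1.]))*R.from_euler('z',np.pi)
m,t=T(tin);g=t+m@[0,0,32]
for d in(0,.1,.2,.3):
  for s in(1,-1):
    Rt=R.from_matrix(m)*R.from_euler('y',s*d)*F; z=Rt.as_matrix()[:,2]
    print(s*d,z,[env.ik(g-z*(61+h),Rt.as_quat()) for h in(0,60,120)])
im=cv2.imread('pics/E.png');C=load('E');
for e in edges('t'):
    cv2.polylines(im,[np.int32(proj(C,W(base,e))*8)],True,(0,0,255),1,cv2.LINE_AA,3)
cv2.imwrite('pics/Eo.png',cv2.resize(im[30:300,120:390],(594,594),interpolation=cv2.INTER_CUBIC)) # scale 2.2
print(proj(C,W(base,rim)))
E
```

```text
0 [ 0.49  0.06 -0.87] [array([-0.21,  0.6 ,  2.01,  1.29,  0.17, -0.01]), array([-0.23,  0.47,  2.06,  0.94,  0.21,  0.33]), array([-0.25,  0.33,  2.1 ,  0.69,  0.29,  0.57])]
0 [ 0.49  0.06 -0.87] [array([-0.21,  0.6 ,  2.01,  1.29,  0.17, -0.01]), array([-0.23,  0.47,  2.06,  0.94,  0.21,  0.33]), array([-0.25,  0.33,  2.1 ,  0.69,  0.29,  0.57])]
0.1 [ 0.4   0.05 -0.92] [array([-0.19,  0.59,  1.95,  0.57,  0.24,  0.73]), array([-0.21,  0.47,  1.99,  0.44,  0.32,  0.85]), array([-0.22,  0.34,  2.01,  0.35,  0.41,  0.93])]
-0.1 [ 0.57  0.07 -0.82] [array([-0.22,  0.61,  2.06,  2.08,  0.23, -0.81]), array([-0.25,  0.48,  2.12,  1.77,  0.22, -0.52]), array([-0.28,  0.34,  2.17,  1.36,  0.24, -0.12])]
0.2 [ 0.31  0.04 -0.95] [array([-0.18,  0.6 ,  1.89,  0.26,  0.36,  1.04]), array([-0.19,  0.48,  1.92,  0.22,  0.45,  1.08]), array([-0.2 ,  0.37,  1.93,  0.19,  0.56,  1.1 ])]
-0.2 [ 0.65  0.08 -0.76] [array([-0.24,  0.64,  2.1 ,  2.42,  0.36, -1.17]), array([-0.28,  0.51,  2.18,  2.27,  0.34, -1.04]), array([-0.32,  0.37,  2.25,  2.02,  0.32, -0.81])]
0.3 [ 0.21  0.03 -0.98] [array([-0.16,  0.61,  1.83,  0.13,  0.5 ,  1.18]), array([-0.17,  0.5 ,  1.84,  0.11,  0.59,  1.19]), array([-0.17,  0.4 ,  1.84,  0.1 ,  0.7 ,  1.2 ])]
-0.3 [ 0.72  0.09 -0.69] [array([-0.26,  0.67,  2.14,  2.56,  0.52, -1.33]), array([-0.3 ,  0.56,  2.23,  2.48,  0.51, -1.27]), array([-0.35,  0.42,  2.31,  2.33,  0.48, -1.16])]
[[234.4   17.01]
 [325.37  44.17]
 [270.69 222.98]
 [190.41 202.29]]
```

View pics/Eo.png

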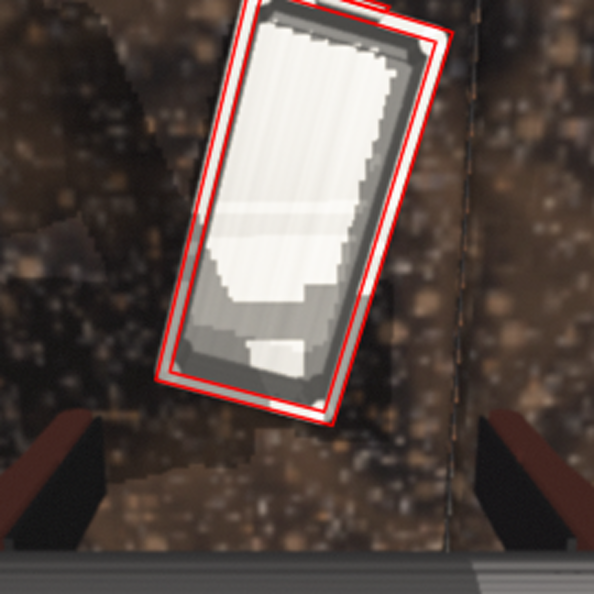

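The overlay matches the base tin rim in E to within a pixel, and the key is at the robot end. Next is the grasp, with the tool 0.2 rad steeper than the tin's normal to stay clear of the wrist singularity.

```bash
cat >> fit.py <<'E'
F=R.from_matrix(np.diag([-1,1,-1.]))*R.from_euler('z',np.pi)
D=.2;G=32.
def tcp(p,lift=0,g=G,d=D):   # TCP pose holding a piece of pose p at height g on its axis
    m,t=T(p);Rt=R.from_matrix(m)*R.from_euler('y',d)*F
    return t+m@[0,0,g]-Rt.as_matrix()[:,2]*(61+lift),Rt.as_quat()
def st(*k):
    s=env.read_state();print('t %.1f'%s['time_s'],s['tool_pos'],'F',s['force'],'w %.1f g %.1f'%(s['width'],s['grip_force']),s['qpos'],*k)
E
python3 - <<'E'
from fit import *
base,lid,tin=map(np.array,json.load(open('pose2.json')))
set_gripper(88)
env.reach((560,-60,300),down(0))
p,q=tcp(tin,110);env.reach(p,q);st()
p,q=tcp(tin);print('stop',env.move_l(p,rate=80,f_stop=12));st(p)
set_gripper(50);st()
m,t=T(tin)
print(env.move_l(p+m[:,2]*20,rate=40));env.hold(.2);st()
env.move_l(p+m[:,2]*110,rate=100);env.hold(.2);st()
pb,qb=tcp(base); print([env.ik(pb+[0,0,42+h],qb) for h in(0,50,110)])
E
```

```text
t 9.0 [579.66 -79.5  231.38] F [0.82 0.51 0.44] w 87.9 g 0.0 [-0.19  0.38  1.93  0.19  0.54  1.1 ]
stop False
t 10.6 [613.58 -75.58 127.39] F [-0.61  0.13 -0.68] w 88.0 g 0.0 [-0.18  0.6   1.89  0.26  0.36  1.04] [613.41 -75.52 126.85]
t 11.1 [613.44 -75.6  127.02] F [-0.76 -1.04  2.03] w 61.9 g 30.0 [-0.18  0.6   1.89  0.26  0.36  1.04]
False
t 11.9 [603.56 -76.72 144.01] F [ 0.52  0.39 -2.87] w 61.8 g 30.0 [-0.18  0.56  1.91  0.25  0.38  1.04]
t 13.2 [559.61 -82.19 221.96] F [-0.8  -0.2  -3.61] w 62.0 g 30.0 [-0.21  0.38  1.97  0.21  0.5   1.07]
[array([ 0.3 ,  0.5 ,  2.06, -0.26,  0.42, -0.78]), array([ 0.3 ,  0.4 ,  2.05, -0.21,  0.54, -0.83]), array([ 0.3 ,  0.29,  2.01, -0.17,  0.67, -0.88])]
```

```bash
python3 - <<'E'
from fit import *
base,lid,tin=map(np.array,json.load(open('pose2.json')))
p,q=tcp(base); p=p+[0,0,42]
env.reach(p+[0,0,100],q);env.hold(.2);st()
env.move_l(p+[0,0,20],rate=100);env.hold(.3);st()
print('stop',env.move_l(p+[0,0,-3],rate=15,f_stop=8));st(p)
snap('F')
E
```

```text
t 15.1 [491.18 136.44 233.77] F [ 0.25 -0.08 -2.08] w 62.1 g 30.0 [ 0.3   0.31  2.02 -0.18  0.65 -0.87]
t 16.3 [491.25 136.8  154.23] F [ 0.18  0.22 -2.81] w 61.6 g 30.0 [ 0.3   0.46  2.06 -0.24  0.47 -0.8 ]
stop False
t 18.0 [491.11 136.75 130.84] F [ 0.74  0.47 -1.42] w 61.9 g 30.0 [ 0.3   0.51  2.06 -0.26  0.42 -0.77] [491.07 136.75 133.78]
```

View pics/Fb.png

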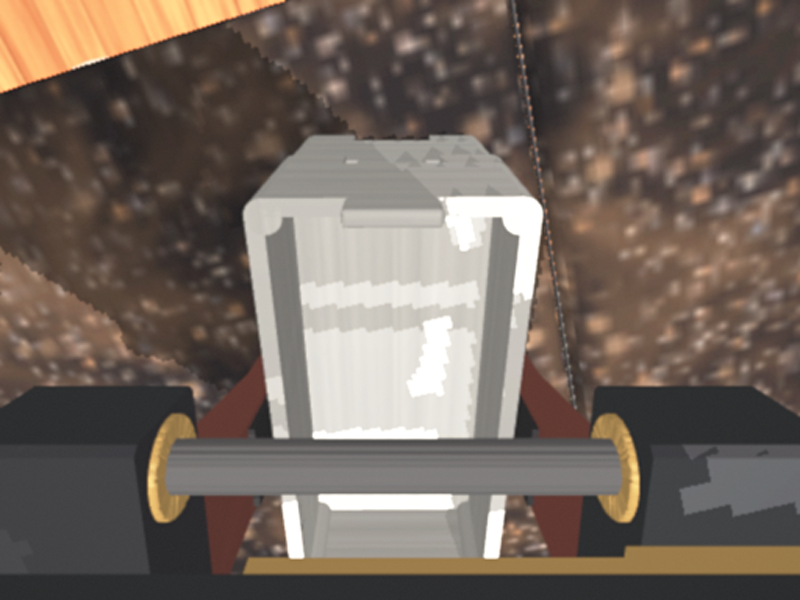

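F shows the tin square over the base tin, with its end wall and the notch/key area (350–440,160) lined up. It hasn't made contact yet, so I'll keep lowering. That was my tenth picture, so from here I check numerically.

```bash
python3 - <<'E'
from fit import *
s=env.read_state();p=s['tool_pos']
print('stop',env.move_l(p+[0,0,-12],rate=12,f_stop=7));st()
env.hold(.3);st()
E
```

```text
stop True
t 18.3 [491.11 136.79 130.61] F [-1.68  1.1   4.84] w 62.2 g 30.0 [ 0.3   0.51  2.06 -0.27  0.42 -0.77]
t 18.6 [491.11 136.8  130.6 ] F [-1.42  0.6   5.37] w 61.8 g 30.0 [ 0.3   0.51  2.06 -0.27  0.42 -0.77]
```

```bash
python3 - <<'E'
from fit import *
base,lid,tin=map(np.array,json.load(open('pose2.json')))
C=load('F');key=np.array([[65,10,58],[65,-10,58],[65,10,50],[65,-10,50]])
bk=np.array([[65,10,50.],[65,-10,50]])
for h in(38,42,46,50):
    u=base.copy();u[2]=h
    print(h,'rim',(proj(C,W(u,rim[:2]))*1.5625).ravel(),'key',(proj(C,W(u,key))*1.5625).ravel())
E
```

```text
38 rim [249.94 196.82 539.36 196.9 ] key [344.97 207.79 444.73 207.82 348.01 196.85 441.37 196.88]
42 rim [245.22 202.11 544.23 202.19] key [343.29 213.84 446.59 213.87 346.54 202.14 442.99 202.16]
46 rim [240.18 207.76 549.43 207.84] key [341.49 220.34 448.59 220.37 344.97 207.79 444.73 207.82]
50 rim [234.78 213.82 555.01 213.9 ] key [339.54 227.34 450.74 227.36 343.29 213.84 446.59 213.87]
```

```bash
python3 - <<'E'
from fit import *
p=env.read_state()['tool_pos']
print('stop',env.move_l(p+[0,0,-4],rate=10,f_stop=10));st()
p2=env.read_state()['tool_pos']; env.move_l(p,rate=10); st()
set_gripper(88);env.hold(.3);st()
p=env.read_state()['tool_pos'];q=env.read_state()['orientation']
z=R.from_quat(q).as_matrix()[:,2]
env.move_l(p-z*90,rate=100)
env.reach((552,133,247),down(0));env.hold(.2);im=snap('G');st()
# rim edge check: compare predicted outer rim at heights 92 (seated) / 100 with image gradients
base,lid,tin=map(np.array,json.load(open('pose2.json')))
g=cv2.GaussianBlur(cv2.cvtColor(im,cv2.COLOR_BGR2GRAY).astype(np.float32),(0,0),1)
gx,gy=cv2.Sobel(g,5,1,0),cv2.Sobel(g,5,0,1);C=load('G');s=np.linspace(.08,.92,60)[:,None]
def score(p):
    t=0
    for a,b in((0,1),(1,2),(2,3),(3,0)):
        e=proj(C,W(p,rim[a]*(1-s)+rim[b]*s));d=e[-1]-e[0];n=np.array([-d[1],d[0]])/np.hypot(*d)
        x,y=e[:,:1].astype(np.float32),e[:,1:].astype(np.float32)
        v=cv2.remap(gx,x,y,1)*n[0]+cv2.remap(gy,x,y,1)*n[1];t-=np.clip(np.abs(v),0,150).mean()
    return t
from scipy.optimize import differential_evolution as de
b=base.copy()
f=lambda v:score([v[0],v[1],v[2],v[3],v[4],v[5]])
r=de(f,[(b[0]-8,b[0]+8),(b[1]-8,b[1]+8),(34,56),(b[3]-.06,b[3]+.06),(-.1,.1),(-.1,.1)],seed=1,maxiter=150)
print(r.x,r.fun)
for h in(38,40,42,44,46,50,52):
    r=de(lambda v:score([v[0],v[1],h,v[2],0,0]),[(b[0]-8,b[0]+8),(b[1]-8,b[1]+8),(b[3]-.06,b[3]+.06)],seed=1,maxiter=60);print(h,r.x,r.fun)
E
```

```text
stop True
t 18.8 [491.01 136.88 130.23] F [-2.34  0.09  4.34] w 61.8 g 30.0 [ 0.3   0.51  2.06 -0.27  0.42 -0.77]
t 19.1 [491.05 136.77 130.51] F [-0.12  0.3  -1.51] w 62.0 g 30.1 [ 0.3   0.51  2.06 -0.26  0.42 -0.77]
t 20.0 [491.1  136.78 130.6 ] F [ 0.1  -0.17  0.72] w 87.7 g 0.0 [ 0.3   0.51  2.06 -0.26  0.42 -0.77]
t 21.9 [550.63 133.23 246.46] F [-0.26 -0.09 -0.35] w 88.1 g 0.0 [ 0.22  0.41  1.8  -0.    0.93 -1.35]
[498.04 133.83  45.14   2.86   0.06   0.01] -600.0
38 [503.44 133.11   2.88] -583.9280068479142
40 [501.49 133.31   2.88] -573.9760472109617
42 [500.52 133.77   2.87] -600.0
44 [500.58 133.58   2.87] -600.0
46 [500.26 133.29   2.88] -600.0
50 [498.33 134.1    2.88] -472.87015070473143
52 [498.43 134.13   2.88] -461.2933571461539
```

```bash
cat > chk.py <<'E'
from fit import *
from scipy.optimize import differential_evolution as de
base,lid,tin=map(np.array,json.load(open('pose2.json')));s=np.linspace(.1,.9,60)[:,None]
def grads(n):
    g=cv2.GaussianBlur(cv2.cvtColor(cv2.imread(f'pics/{n}.png'),cv2.COLOR_BGR2GRAY).astype(np.float32),(0,0),1)
    return load(n),cv2.Sobel(g,5,1,0),cv2.Sobel(g,5,0,1)
def check(names,b,model,clip=1000,dz=7):
    V=[grads(n) for n in names]
    def score(p):
        t=0
        for C,gx,gy in V:
            for a in range(4):
                e=proj(C,W(p,model[a]*(1-s)+model[(a+1)%4]*s));d=e[-1]-e[0];n=np.array([-d[1],d[0]])/np.hypot(*d)
                x,y=e[:,:1].astype(np.float32),e[:,1:].astype(np.float32)
                t-=np.clip(np.abs(cv2.remap(gx,x,y,1)*n[0]+cv2.remap(gy,x,y,1)*n[1]),0,clip).mean()
        return t
    for w in(.0001,.1):
        r=de(score,[(b[0]-7,b[0]+7),(b[1]-7,b[1]+7),(b[2]-dz,b[2]+dz),(b[3]-.06,b[3]+.06),(-w,w),(-w,w)],seed=1,maxiter=150);print(names,w,r.x,r.fun)
    return r.x
E
python3 - <<'E'
from chk import *
check(['B','E'],base,rim)
u=base.copy();u[2]=42
check(['G'],u,rim)
E
```

```text
['B', 'E'] 0.0001 [502.35 132.97   1.43   2.88   0.     0.  ] -2643.3439772878746
['B', 'E'] 0.1 [502.26 132.37   1.41   2.88  -0.     0.01] -2645.341609154849
['G'] 0.0001 [500.6  133.71  43.74   2.88   0.     0.  ] -1338.4142030558746
['G'] 0.1 [500.1  133.28  43.86   2.87   0.01   0.01] -1336.698400978978
```

The upper tin measures 42.3 mm above the lower one, level, and within 2 mm of centre, so it is seated. Next the lid.

```bash
python3 - <<'E'
from chk import *
l=check(['B'],lid,plate,dz=4);print('lid',lid)
up=np.array([500.4,133.6,42,2.877,0,0])
p,q=tcp(lid,0,40,0);P,Q=tcp(up,0,40,0);P=P+[0,0,42]
print([env.ik(p+[0,0,h],q) for h in(0,100)],[env.ik(P+[0,0,h],Q) for h in(0,60)])
E
```

```text
['B'] 0.0001 [493.31 339.49   3.09   3.2   -0.     0.  ] -1518.776598282569
['B'] 0.1 [493.28 339.63   3.12   3.2    0.    -0.02] -1533.3939072839983
lid [494.02 341.17   0.16   3.2    0.     0.  ]
[array([ 0.58,  0.67,  1.78, -0.  ,  0.69, -1.05]), array([ 0.58,  0.52,  1.75, -0.  ,  0.87, -1.05])] [array([ 0.24,  0.44,  1.94, -0.  ,  0.76, -1.07]), array([ 0.24,  0.35,  1.91, -0.  ,  0.88, -1.07])]
```

```bash
python3 - <<'E'
from chk import *
lid=np.array([493.7,340.6,0,3.2,0,0]);up=np.array([500.4,133.6,42,2.877,0,0])
p,q=tcp(lid,0,40,0);P,Q=tcp(up,0,40,0);P=P+[0,0,42]
env.reach(p+[0,0,140],q);set_gripper(50)
env.move_l(p+[0,0,40],rate=120)
print('stop',env.move_l(p,rate=60,f_stop=10));st(p)
set_gripper(5);st()
env.move_l(p+[0,0,20],rate=40);env.hold(.2);st()
env.move_l(p+[0,0,150],rate=120)
env.reach(P+[0,0,65],Q);env.hold(.2);st()
env.move_l(P+[0,0,18],rate=60);env.hold(.3);st()
print('stop',env.move_l(P+[0,0,-8],rate=12,f_stop=6));st(P)
E
```

```text
stop False
t 25.3 [493.79 340.66 100.98] F [-0.04 -0.81 -0.33] w 49.8 g 0.0 [ 0.58  0.67  1.78 -0.    0.69 -1.05] [493.7 340.6 101. ]
t 25.9 [493.73 340.67 101.11] F [0.44 0.36 0.35] w 15.9 g 30.0 [ 0.58  0.67  1.78  0.    0.69 -1.05]
t 26.8 [493.56 340.51 120.75] F [-0.47 -0.21 -0.26] w 15.5 g 30.0 [ 0.58  0.64  1.78  0.    0.73 -1.05]
t 29.0 [500.56 134.89 249.91] F [-0.57 -0.7  -1.33] w 15.5 g 30.0 [ 0.24  0.34  1.91  0.    0.9  -1.07]
t 30.3 [500.53 133.65 203.3 ] F [ 0.41  0.31 -2.23] w 15.8 g 30.0 [ 0.24  0.41  1.93  0.    0.79 -1.07]
stop True
t 31.7 [500.45 133.69 184.98] F [-0.18  1.37  4.8 ] w 16.2 g 30.0 [ 0.24  0.44  1.94  0.    0.76 -1.07] [500.4 133.6 185. ]
```

Contact came exactly at the seated height of 185. I'll press gently, release, retreat and measure.

```bash
python3 - <<'E'
from chk import *
p=env.read_state()['tool_pos']
print(env.move_l(p+[0,0,-3],rate=10,f_stop=8));st()
env.move_l(p,rate=10);set_gripper(50);env.hold(.3);st()
p=env.read_state()['tool_pos'];env.move_l(p+[0,0,60],rate=100)
env.reach((552,133,300),down(0));env.hold(.2);snap('H')
env.reach((530,190,300),down(0));env.hold(.2);snap('I');st()
u=np.array([500.4,133.6,84,2.877,0,0])
check(['H','I'],u,plate,dz=11);check(['H'],u,plate,dz=11)
E
```

```text
True
t 31.9 [500.52 133.76 184.97] F [0.09 0.33 5.91] w 15.6 g 30.0 [ 0.24  0.44  1.94  0.    0.76 -1.07]
t 33.1 [500.46 133.67 184.99] F [-0.02 -0.22  0.35] w 50.3 g 0.0 [ 0.24  0.44  1.94  0.    0.76 -1.07]
t 35.1 [530.24 189.22 299.9 ] F [-0.3   0.01 -0.46] w 49.9 g 0.0 [ 0.32  0.34  1.77 -0.    1.03 -1.25]
['H', 'I'] 0.0001 [500.4  133.54  85.14   2.88   0.    -0.  ] -2693.339476642531
['H', 'I'] 0.1 [500.28 133.49  85.46   2.88   0.01   0.02] -2695.3549264784915
['H'] 0.0001 [500.42 133.45  85.1    2.88  -0.    -0.  ] -1480.4741049764489
['H'] 0.1 [500.23 133.24  86.72   2.88   0.07   0.01] -1506.378737271281
```

The lid measures z≈85 (84 expected, with the same +1 mm bias as before), level and centred on the tin. It is seated, so I'm handing in.

```bash
python3 -c "
from station import workorder
print(workorder.sign_off())"
```

```text
the job is handed in; nothing more can be done
None
```

The upper tin and the lid are stacked on the base tin, notches over keys and seated to within about 1–2 mm by wrist-camera measurement, and I handed the job in at about 35 s; no verdict came back, and I did not re-measure the four bystander items.

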